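Zero the coffee grinder's dial and back it off three clicks

ROBOT

A 7-joint arm with a two-finger parallel gripper is mounted at the origin on a cart in front of the work surface, level with it; the furniture and walls round the work are solid. World frame = base frame: x ahead of the robot, y to its left, z up, the work surface at z = 0. Lengths are in m, angles in rad, forces in N, time in s.
With the tool pointing down it reaches from about 0.425 to 0.875 m from the base axis. Payload 8.4 kg.
Tool frame: the origin (TCP) lies at the very end of the fingers, on their centre line; the grasp point (between the pads) lies 19 mm behind it (r.pinch_z is the distance from the TCP to the grasp point, in m); z points along the fingers, y is the line along which they close (so a half turn about z gives the same grasp; the last joint's range is limited). The gripper opens to 85 mm and grips with 20 to 120 N. Pads are 22 mm wide; open, the fingers measure 114 mm over their backs; the gripper's body (76 mm by 85 mm) begins 54 mm behind the grasp point. The pads swing forward as they close: fully open they stand 13 mm farther back than shut.
Start: joints at [-1.448, 0.333, 0.04, 1.465, -0.013, 1.343, -0.059], TCP at [0.143, 0.634, 0.231] pointing down, gripper open.
Joint ranges: [-2.58, 2.58], [-0.38, 2.09], [-1.3, 1.39], [0.25, 2.4], [-1.5, 4.64], [0.08, 2.09], [-2.65, 2.65]. Speed limits (rad/s): [2.22, 2.22, 2.79, 2.79, 3.14, 3.14, 3.14].

INTERFACE

Orientations are given as a unit quaternion [w, x, y, z].
In Python, from station import status, imaging, ticket, r gives the robot as it stands. The module is installed in compiled form; this text tells all that it offers.
- The arm moves only by the tool apply_moves, never from a script. Its argument "commands" is a list of rows, each a list of 7 numbers: the shift along the tool's x, y, z in cm, then the turn, a rotation vector about the tool's x, y, z in rad, then the opening, from 0 (shut) to 1 (fully open). In form: [[tx, ty, tz, ax, ay, az, fingers], ...]. A call has 1 to 12 rows; each row shifts and turns the commanded pose from where the row before left it, along the tool's axes as they then stand; what a row does not reach is not made up. A row lasts 1/10 s, in which the tool goes at most 50 mm and 8.59 degrees, less where a joint would pass 70% of its speed; a pose out of reach is approached as far as the arm can. A call with a gripper value outside its range is refused whole. The fingers move at their own pace and stop on an object; the grip force is fixed at half the most. Time passes only in rows, so rows that do not move let the fingers close. It gives the time, the measured TCP pose, the force, the opening and the grip force at its end, in the units of the state.
- status.get_state(): the state, without advancing time (a new reading comes with each control period).
- imaging.get_image(name): name is "side" or "top" or "wrist"; returns a dict with "img" (420x560x3 uint8, red, green, blue), "mtx" (3x3 intrinsics, pixels), "k1" (the pictures are not rectified: a ray, as slopes to the right and down, at radius r is drawn at 1 + k1 r^2 times it, then the intrinsics apply), "camera_from_world" (4x4, takes a point from world to camera coordinates). Camera axes: x right, y down, z forward; pixel columns grow to the right and rows downward; lengths in m; the calibration is good to about 2 mm. A picture is of the moment at which its call begins. There is no depth.
- ticket.close_job(): hands the job in; it is judged then, once.
The state is a dict: "t": time; "q": joint angles; "dq": joint speeds; "joint_efforts": joint torques, N m; "tool_pos": TCP position; "tcp_rot": TCP orientation; "wrist_force": force on the tool from outside, world axes, zero at the start; "ft_torque": the same for the moment, N m; "grip_width": finger opening in m; "finger_force": force on a finger pad.
Only numpy, scipy, OpenCV 4.12 (cv2) and the standard library are available. Lean on these libraries where they do the work, as an engineer would, in place of code of your own. Each camera call takes 0.05 s, during which the arm holds its last target. There are 200 camera calls.

TASK

Reset the coffee grinder's grind setting: turn the winged dial on its top clockwise until it comes up against its end stop, without forcing it there, then back it off anticlockwise by exactly three clicks and let go. Then gently press the round white start button fully down and release it; leave the things around the grinder where they are.

Things in the scene. Friction and masses are not known exactly. Their poses are not given: they have to be found in the camera images.
- grinder: Low coffee grinder, grey box 240 (x) x 170 (y) x 110 mm high with a steel top, fixed to the worktop. Origin: centre of its underside; its front (grounds drawer) faces its own -x. A round bean hopper (90 mm across, 38 mm high) stands on the rear of its top. In this frame the dial's vertical axis is at x -45, y +30 mm, the start button at x -88, y -58 mm.
- dial_grip (a point): Point on the black dial's axis, 26 mm above the grinder's top, inside its grip wing: a bar 50 long, 14 wide (the grasp) and 26 mm high, from 12 to 38 mm above the grinder's top, on a round skirt 66 mm across. Turns with the dial: x axis along the wing towards the end with the white line, z up.
- dial_seat (a point): Fixed point on the grinder's top under the dial. The dial's clicks: 15 to a turn, 24 degrees apart. It rests of itself in each notch; about 0.1 to 0.25 Nm turns it out of one, it resists up to half-way (12 degrees), then snaps on to the next notch. At the start it rests one to three clicks from its clockwise end stop.
- dial_line (a point): Outer end of the white line on the dial's wing, 25 mm from the axis, 38 mm above the grinder's top. The end stop is inside, its place differs and cannot be seen, only felt: it meets the dial 5 degrees clockwise of the first notch, into which the dial settles when let go. Clicks back count from that first notch. More than 0.6 Nm against the stop damages it.
- start_top (a point): Centre of the top face of the white round start button, 24 mm across, in a black housing on the grinder's top; pressed straight down.
- start (a joint): Travel of the start button, m: 0 up, 0.006 fully down; sprung, 5 N holds it fully down, and it comes back up when released.
- mug_pen: White coffee mug standing near the grinder, 83x110x86 mm; origin at the centre of its underside.
- spoon: Metal spoon lying near the grinder, 199x41x16 mm; origin at the centre of its underside.
- cup: Cream mug beside the grinder, 82x117x94 mm; origin at the centre of its underside.

How it is judged:
On the way, in this order (a step that is already met when the one before it is completed fails the run):
1. the dial is turned clockwise up against its end stop (contact force between dial_lug and end_stop above 1 N), for 0.05 s.
2. the dial rests three clicks back from the stop, let go (value of joint dial between 1.117 and 1.397 rad and contact force between the fingers and dial below 0.2 N), for 0.2 s.
3. the start button is pressed fully down (value of joint start above 0.0045 m), for 0.05 s.
At the end, for the whole second after the job is handed in: The dial rests in the third click notch anticlockwise of the one at its end stop (within 8 degrees), and the start button is up again (value of joint dial between 1.117 and 1.397 rad and value of joint start below 0.0015 m); the robot touches nothing.
It fails at once if the dial is forced against its end stop (over 24 N at the 25 mm lug, 0.6 Nm) (contact force between dial_lug and end_stop above 24 N).
It fails at once if the start button is pressed before the dial is set, or hammered (over 25 N) ((value of joint start above 0.0045 m and not (value of joint dial between 1.117 and 1.397 rad)) or contact force between anything else and start above 25 N).
It fails at once if a thing beside the grinder is pushed away (distance of any of mug_pen, spoon, cup from where it was at the start of the episode above 0.03 m).
It also fails if it takes over 72 s, if anything falls off the work surface, if the arm or the gripper's body presses on something with over 40 N, if the wrist force passes 120 N, or if a joint passes its speed limit or range.

## Working session

There is one attempt and no reset: what is moved stays moved. The work goes in short steps, Python scripts to look and compute and a tool call to move; the robot and the scene stay as the last step left them, time stands still between calls to the robot, and variables do not carry over. Pictures are saved under pics/ and viewed, at most 10 in all, crops included, and the job is handed in when it is done.

Besides the shell and the picture viewer there is one more tool, called by a JSON object that holds its "api" and its "payload". apply_moves: Moves the arm, as the interface text tells. Its arguments: {"type":"object","properties":{"commands":{"type":"array"}},"required":["commands"]}

```bash
mkdir -p pics
cat > h.py <<'E'
import numpy as np,cv2
from station import status,imaging,ticket,r
def ray(im,u,v):
    K=im["mtx"];k1=im["k1"]
    d=cv2.undistortPoints(np.array([[[u,v]]],float),K,np.array([k1,0,0,0,0.]))[0,0]
    T=im["camera_from_world"];R=T[:3,:3]
    return -R.T@T[:3,3],R.T@np.array([d[0],d[1],1])
def plane(im,u,v,z):
    c,d=ray(im,u,v);return c+d*(z-c[2])/d[2]
def proj(im,p):
    T=im["camera_from_world"]
    return cv2.projectPoints(np.array(p,float).reshape(-1,1,3),cv2.Rodrigues(T[:3,:3])[0],T[:3,3],im["mtx"],np.array([im["k1"],0,0,0,0.]))[0][:,0]
E
python3 - <<'E'
from h import *
import pickle
ims={n:imaging.get_image(n) for n in("top","side","wrist")}
pickle.dump(ims,open("i0.pkl","wb"))
for n in("top","side"): cv2.imwrite(f"pics/{n}0.png",ims[n]["img"][:,:,::-1])
for n in ims: print(n,ims[n]["k1"],ims[n]["mtx"][0],-ims[n]["camera_from_world"][:3,:3].T@ims[n]["camera_from_world"][:3,3])
print(status.get_state())
E
```

```text
top -0.05510887250887248 [470.23772197   0.         277.73210204] [0.31743121 0.09500598 1.14422385]
side 0.011241179455533807 [392.74335583   0.         276.57190274] [ 0.31453823 -0.70286077  0.61011055]
wrist -0.01829139043807307 [323.22728121   0.         276.92811865] [0.07277755 0.64950004 0.37453437]
{'t': 0.15, 'q': array([-1.44822024,  0.33379344,  0.03986719,  1.46608969, -0.01343351,
        1.34326606, -0.05848349]), 'dq': array([-5.61894918e-04, -2.13249858e-03,  1.84963724e-03, -1.86306986e-03,
       -2.91388287e-05,  4.86801325e-04, -1.91199891e-03]), 'joint_efforts': array([ 3.00164204e-03, -6.59040499e+01,  1.36744749e+00, -4.05866075e+01,
        1.69000647e-02,  9.77173971e-03, -1.33458053e-05]), 'tool_pos': array([0.14290257, 0.63373166, 0.23058593]), 'tcp_rot': array([-4.61675726e-05,  1.10660754e-01,  9.93858029e-01, -6.43813772e-04]), 'wrist_force': array([-0.46481686,  0.1236926 , -0.64696669]), 'ft_torque': array([-0.05424308,  0.0032684 ,  0.01812745]), 'finger_force': 0.0, 'grip_width': 0.08585845425668416}
```

View pics/top0.png

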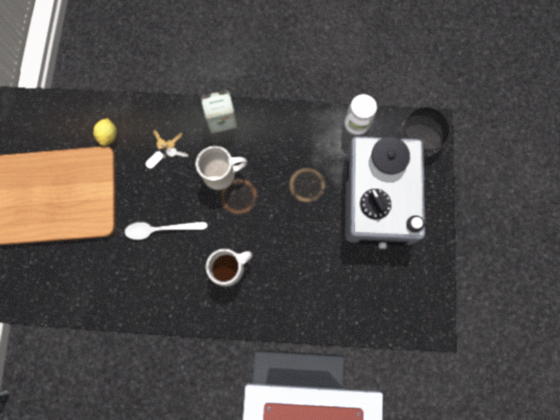

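View pics/side0.png

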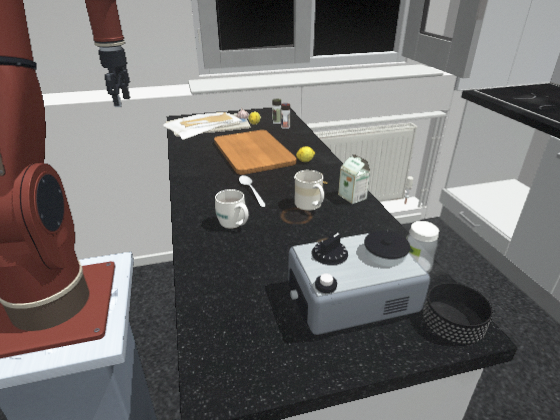

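The top view shows the grinder at the right: dial near (375,203), button near (417,222), hopper at (391,155). The mugs (215,167) and (225,267) and the spoon at (165,230) are well to the left, with the jar at (362,113). Next I'll measure.

Run:
```python
from h import *
import pickle
ims=pickle.load(open("i0.pkl","rb"));t=ims["top"];s=ims["side"]
for n,u,v,z in(("dial",376,204,.122),("btn",417,222,.125),("hop",391,156,.148)): print(n,plane(t,u,v,z))
a=cv2.resize(t["img"][125:260,330:450],None,fx=5,fy=4.2,interpolation=cv2.INTER_CUBIC)
a=cv2.resize(t["img"][180:250,340:440],None,fx=5,fy=5,interpolation=cv2.INTER_CUBIC)
b=cv2.resize(s["img"][225:315,280:380],None,fx=5,fy=5,interpolation=cv2.INTER_CUBIC)[:350]
cv2.imwrite("pics/crop0.png",np.vstack([cv2.resize(a,(500,250)) if 0 else a[:,:,:],b])[:,:, ::-1][:600] if 0 else np.hstack([cv2.resize(a,(400,280)),cv2.resize(b,(400,280))])[:,:,::-1])
# masks in top: white button, grey top face, dark dial
g=t["img"].astype(int);roi=np.zeros(g.shape[:2],bool);roi[120:260,340:440]=1
v=g.max(2)
white=((g.min(2)>225)&roi).astype(np.uint8)
n,l,st,c=cv2.connectedComponentsWithStats(white)
print([(st[i].tolist(),c[i]) for i in range(1,n) if st[i][4]>3])
dark=((v<70)&roi).astype(np.uint8)
n,l,st,c=cv2.connectedComponentsWithStats(dark)
print([(st[i].tolist(),c[i].round(1)) for i in range(1,n) if st[i][4]>60])
top=((v>150)&roi).astype(np.uint8)
cs=max(cv2.findContours(top,0,2)[0],key=cv2.contourArea)
print(cv2.minAreaRect(cs),cv2.boxPoints(cv2.minAreaRect(cs)))
for q in cv2.boxPoints(cv2.minAreaRect(cs)): print(plane(t,*q,.110))
```

```text
dial [ 0.56840685 -0.11099795  0.122     ]
btn [ 0.53220307 -0.20243251  0.125     ]
hop [ 0.67417644 -0.1376781   0.148     ]
[([355, 139, 66, 95, 3360], array([388.56577381, 190.0827381 ])), ([374, 191, 3, 5, 7], array([374.85714286, 193.14285714])), ([412, 218, 10, 10, 82], array([416.56097561, 222.23170732]))]
[([379, 120, 61, 19, 694], array([410.1, 126.8])), ([340, 142, 100, 118, 3886], array([397.4, 221.5])), ([361, 193, 27, 26, 339], array([375.5, 206.1]))]
((387.4999694824219, 186.49996948242188), (70.99998474121094, 98.99998474121094), 0.0) [[351.99997 235.99997]
 [351.99997 136.99997]
 [422.99997 136.99997]
 [422.99997 235.99997]]
[ 0.49481297 -0.06103528  0.11      ]
[ 0.72871131 -0.05484505  0.11      ]
[ 0.7395418  -0.22171337  0.11      ]
[ 0.50420153 -0.22035318  0.11      ]
```

View pics/crop0.png

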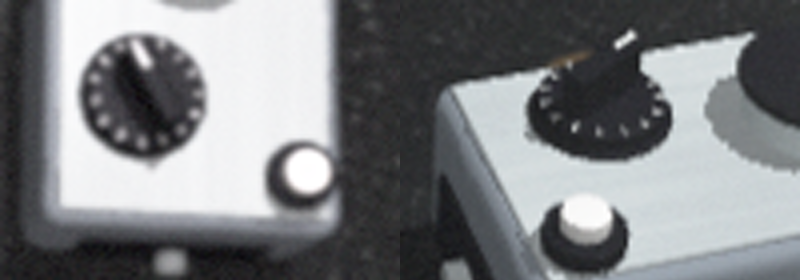

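The crops show the wing running roughly along x, with its line end up and left, near (140,55) in the left crop. The wrist camera will measure it better, so I'm moving over the grinder.

{"api": "apply_moves", "payload": {"commands": [[-3.8,-1.35,-0.7,0,0,0,1],[-3.8,-1.35,-0.7,0,0,0,1],[-3.8,-1.35,-0.7,0,0,0,1],[-3.8,-1.35,-0.7,0,0,0,1],[-3.8,-1.35,-0.7,0,0,0,1],[-3.8,-1.35,-0.7,0,0,0,1],[-3.8,-1.35,-0.7,0,0,0,1],[-3.8,-1.35,-0.7,0,0,0,1],[-3.8,-1.35,-0.7,0,0,0,1],[-3.8,-1.35,-0.7,0,0,0,1]]}}

```text
t: 1.15
tool_pos: [0.4851, 0.4176, 0.3015]
tcp_rot: [-0.0, 0.111, 0.994, -0.0]
wrist_force: [-0.5, 0.4, 0.2]
grip_width: 0.0855
finger_force: 0.0
```

{"api": "apply_moves", "payload": {"commands": [[-2.2,-4.3,0,0,0,0,1],[-2.2,-4.3,0,0,0,0,1],[-2.2,-4.3,0,0,0,0,1],[-2.2,-4.3,0,0,0,0,1],[-2.2,-4.3,0,0,0,0,1],[-2.2,-4.3,0,0,0,0,1],[-2.2,-4.3,0,0,0,0,1],[-2.2,-4.3,0,0,0,0,1],[-2.2,-4.3,0,0,0,0,1],[-2.2,-4.3,0,0,0,0,1],[-2.2,-4.3,0,0,0,0,1],[-2.2,-4.3,0,0,0,0,1]]}}

```text
t: 2.35
tool_pos: [0.6281, -0.1444, 0.3012]
tcp_rot: [-0.0, 0.11, 0.994, 0.0]
wrist_force: [0.5, 0.6, 0.3]
grip_width: 0.0854
finger_force: 0.0
```

{"api": "apply_moves", "payload": {"commands": [[0,0,0,0,0,0,1],[0,0,0,0,0,0,1]]}}

```text
t: 2.55
tool_pos: [0.6277, -0.1444, 0.3007]
tcp_rot: [-0.001, 0.112, 0.994, -0.0]
wrist_force: [-0.1, 0.5, -0.3]
grip_width: 0.0851
finger_force: 0.0
```

Run:
```python
from h import *
import pickle
w=imaging.get_image("wrist");pickle.dump(w,open("w1.pkl","wb"))
cv2.imwrite("pics/w1.png",w["img"][:,:,::-1])
s=status.get_state();print(s["t"],s["tool_pos"],s["tcp_rot"],s["q"])
print(proj(w,[[.568,-.111,.122],[.532,-.202,.13]]))
```

```text
2.6 [ 0.62789983 -0.14247511  0.3008301 ] [-4.46722188e-04  1.10864437e-01  9.93835430e-01  1.25520634e-04] [-0.29926166  0.32861727  0.60319904  1.39513136 -0.18507098  1.4752928
  1.64513945]
[[296.99018428 119.53444523]
 [193.73670995 103.43457471]]
```

View pics/w1.png

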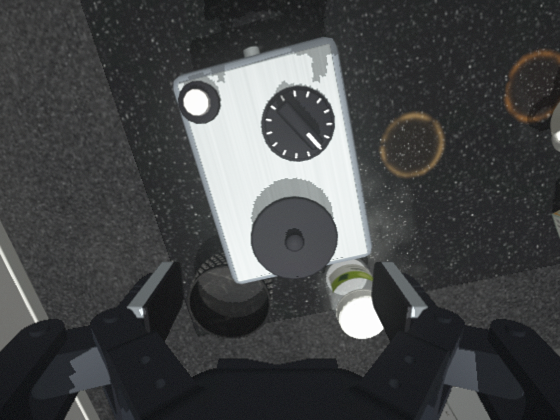

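The wrist view shows the skirt centred near (298,123), the wing from about (277,103) to (321,149) with the white line at its lower right end, and the button near (196,101).

Run:
```python
from h import *
import pickle
w=pickle.load(open("w1.pkl","rb"));ims=pickle.load(open("i0.pkl","rb"))
g=w["img"].astype(int)
dark=(g.max(2)<110).astype(np.uint8)
m=np.zeros_like(dark);m[75:168,255:342]=dark[75:168,255:342]
n,l,st,c=cv2.connectedComponentsWithStats(m);i=1+st[1:,4].argmax()
cs=max(cv2.findContours((l==i).astype(np.uint8),0,2)[0],key=len)
e=cv2.fitEllipse(cv2.convexHull(cs));print("skirt",e)
(cx,cy),_,_=e
for z in(.11,.116,.122):
  p=plane(w,cx,cy,z);pts=[np.linalg.norm((plane(w,*q[0],z)-p)) for q in cv2.convexHull(cs)]
  print(z,p,2*np.mean(pts))
D=plane(w,cx,cy,.118)
wh=(g.min(2)>150).astype(np.uint8);mm=np.zeros_like(wh);mm[128:155,303:326]=wh[128:155,303:326]
n,l,st,c=cv2.connectedComponentsWithStats(mm)
for i in range(1,n):
  if st[i][4]<8: continue
  ys,xs=np.where(l==i);P=np.array([plane(w,x,y,.148)[:2] for x,y in zip(xs,ys)])
  vx,vy,x0,y0=cv2.fitLine(P.astype(np.float32),2,0,0,0).ravel()
  rel=P-D[:2]
  print(st[i],"line ang",np.degrees(np.arctan2(vy,vx)),"ctr",P.mean(0),"ang from axis",np.degrees(np.arctan2(*(P.mean(0)-D[:2])[::-1])),"rmax",np.hypot(*rel.T).max())
b=np.zeros_like(wh);b[80:125,178:220]=(g.min(2)>200)[80:125,178:220]
n,l,st,c=cv2.connectedComponentsWithStats(b);i=1+st[1:,4].argmax();cb=c[i];print("btn",st[i],cb)
for nm,im in(("w",w),("t",ims["top"])):
  u=cb if nm=="w" else (416.56,222.23)
  for z in(.12,.13,.14): print(nm,z,plane(im,*u,z))
ys,xs=np.where(l==i);
print("btn diam",2*np.sqrt(st[i][4]/np.pi)*np.linalg.norm(plane(w,200,100,.13)-plane(w,201,100,.13)))
s=ims["side"];gs=s["img"].astype(int);b=np.zeros(gs.shape[:2],np.uint8);b[268:300,310:345]=(gs.min(2)>225)[268:300,310:345]
n,l,st,c=cv2.connectedComponentsWithStats(b);print([(st[i],c[i]) for i in range(1,n) if st[i][4]>10])
```

```text
skirt ((297.68353271484375, 122.99191284179688), (72.42388916015625, 75.29698181152344), 12.056771278381348)
0.11 [ 0.5718244  -0.11036718  0.11      ] 0.07302355915852228
0.116 [ 0.57157115 -0.11069191  0.116     ] 0.0717150815932143
0.122 [ 0.57131789 -0.11101664  0.122     ] 0.07040660402790634
[306 133  16  16  84] line ang 30.81467 ctr [ 0.58826275 -0.10171111] ang from axis 28.448287481586696 rmax 0.028916544491723987
[319 149   7   6  25] line ang -70.23596 ctr [ 0.60076641 -0.09537808] ang from axis 27.77649073585613 rmax 0.0355252399634643
[307 151   3   4   9] line ang 18.407532 ctr [ 0.59816383 -0.10890693] ang from axis 4.059366910917569 rmax 0.028052626348630257
btn [184  90  24  25 483] [195.57556936 101.92753623]
w 0.12 [ 0.53026003 -0.20221208  0.12      ]
w 0.13 [ 0.53110444 -0.19994265  0.13      ]
w 0.14 [ 0.53194886 -0.19767321  0.14      ]
t 0.12 [ 0.53267468 -0.20290243  0.12      ]
t 0.13 [ 0.53057315 -0.1999938   0.13      ]
t 0.14 [ 0.52847162 -0.19708518  0.14      ]
btn diam 0.023043845821399855
[(array([321, 273,  12,   9,  84], dtype=int32), array([326.26190476, 277.25      ]))]
```

{"api": "apply_moves", "payload": {"commands": [[0,0,0.5,0,0,-0.149,0.6],[0,0,0.5,0,0,-0.149,0.6],[0,0,0.5,0,0,-0.149,0.6],[0,0,0.5,0,0,-0.149,0.6],[0,0,0.5,0,0,-0.149,0.6],[1.1,1.9,1.8,0,0,0,0.6],[1.1,1.9,1.8,0,0,0,0.6],[1.2,1.8,1.8,0,0,0,0.6],[0,0,0,0,0,0,0.6],[0,0,0,0,0,0,0.6]]}}

```text
t: 3.6
tool_pos: [0.5707, -0.1094, 0.2227]
tcp_rot: [0.0, -0.26, 0.966, 0.0]
wrist_force: [-0.2, -0.3, -0.1]
grip_width: 0.0512
finger_force: 0.0
```

Run:
```python
from h import *
import pickle
w=imaging.get_image("wrist");pickle.dump(w,open("w2.pkl","wb"))
s=status.get_state();print(s["t"],s["tool_pos"],s["tcp_rot"],s["q"],s["wrist_force"],s["ft_torque"])
R=cv2.Rodrigues(np.zeros(3))[0]
p=proj(w,[[.5705,-.111,.122],[.5705+.025*np.cos(.5236),-.111+.0125,.148],[.531,-.2,.13]]);print(p)
a=w["img"].copy()
for q in p: cv2.drawMarker(a,tuple(int(round(x)) for x in q),(255,0,0),0,8)
cv2.imwrite("pics/w2.png",a[:,:,::-1])
```

```text
3.65 [ 0.57133814 -0.11011919  0.22321308] [ 7.39138523e-04 -2.59575315e-01  9.65722579e-01 -1.03593041e-04] [-0.28603105  0.20549743  0.46547604  1.66928774 -0.09597528  1.28795573
  2.29366098] [ 0.65238364 -0.1034499   0.27023334] [-0.05599433 -0.03843934 -0.03480628]
[[275.16869505 206.07898202]
 [275.03043294 248.71183718]
 [192.98297161 100.82655529]]
```

View pics/w2.png

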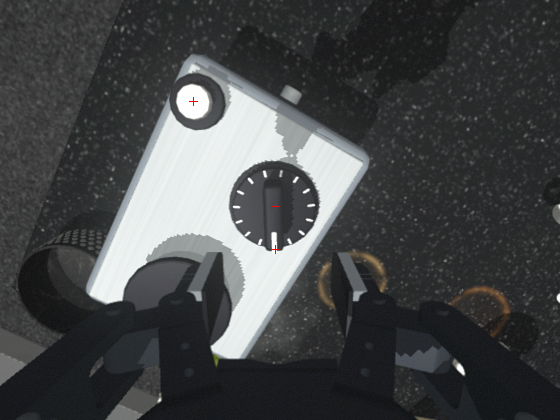

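The marked estimates land on the dial centre (275,206), the line end (275,249) and the button (193,101), and the wing is square to the pads. Now to descend.

{"api": "apply_moves", "payload": {"commands": [[0,0,2,0,0,0,0.6],[0,0,2,0,0,0,0.6],[0,0,2,0,0,0,0.6],[0,0,1.5,0,0,0,0.6],[0,0,1.2,0,0,0,0.6],[0,0,0.5,0,0,0,0.6],[0,0,0.3,0,0,0,0.6],[0,0,0,0,0,0,0.6]]}}

```text
t: 4.45
tool_pos: [0.5708, -0.1112, 0.1276]
tcp_rot: [0.0, -0.259, 0.966, -0.0]
wrist_force: [-0.7, -0.1, 1.0]
grip_width: 0.051
finger_force: 0.0
```

{"api": "apply_moves", "payload": {"commands": [[0,0,0,0,0,0,0.1],[0,0,0,0,0,0,0.1],[0,0,0,0,0,0,0.1],[0,0,0,0,0,0,0.1],[0,0,0,0,0,0,0.1],[0,0,0,0,0,0,0.1]]}}

```text
t: 5.05
tool_pos: [0.5713, -0.112, 0.1282]
tcp_rot: [0.001, -0.258, 0.966, -0.001]
wrist_force: [1.6, -4.2, 6.7]
grip_width: 0.0125
finger_force: 62.0
```

```bash
cat >> h.py <<'E'
def rep():
    s=status.get_state();q=s["tcp_rot"]
    print("t",s["t"],"p",s["tool_pos"].round(4),"yaw",np.degrees(2*np.arctan2(q[2],q[1])).round(2),"F",s["wrist_force"].round(1),"M",s["ft_torque"].round(3),"w",s["grip_width"].round(4),s["finger_force"],"q7",s["q"][6].round(3),s["joint_efforts"][6].round(3))
E
python3 -c "from h import *;rep()"
```

```text
Traceback (most recent call last):
  File "h.py", line 15, in rep
    print("t",s["t"],"p",s["tool_pos"].round(4),"yaw",np.degrees(2*np.arctan2(q[2],q[1])).round(2),"F",s["wrist_force"].round(1),"M",s["ft_torque"].round(3),"w",s["grip_width"].round(4),s["finger_force"],"q7",s["q"][6].round(3),s["joint_efforts"][6].round(3))
                                                                                                                                                                 ^^^^^^^^^^^^^^^^^^^^^
AttributeError: 'float' object has no attribute 'round'
```

```bash
sed -i 's/s\["grip_width"\].round(4)/round(float(s["grip_width"]),4)/' h.py; python3 -c "from h import *;rep()"
```

```text
t 5.05 p [ 0.5713 -0.112   0.1282] yaw 209.95 F [ 1.6 -4.2  6.7] M [-0.971 -0.185  0.063] w 0.0125 62.04260230064392 q7 2.327 -0.099
```

{"api": "apply_moves", "payload": {"commands": [[0,0,0,0,0,0.02,0.1],[0,0,0,0,0,0.02,0.1],[0,0,0,0,0,0.02,0.1]]}}

```text
t: 5.35
tool_pos: [0.5712, -0.1119, 0.1282]
tcp_rot: [0.001, -0.229, 0.973, -0.001]
wrist_force: [2.8, -5.0, 6.0]
grip_width: 0.0126
finger_force: 61.7
```

```bash
python3 -c "from h import *;rep()"
```

```text
t 5.35 p [ 0.5712 -0.1119  0.1282] yaw 206.46 F [ 2.8 -5.   6. ] M [-0.693 -0.426  0.088] w 0.0126 61.70784294605255 q7 2.269 0.315
```

{"api": "apply_moves", "payload": {"commands": [[0,0,0,0,0,0.02,0.1],[0,0,0,0,0,0.01,0.1]]}}

```text
t: 5.55
tool_pos: [0.5712, -0.1118, 0.1282]
tcp_rot: [0.001, -0.214, 0.977, -0.0]
wrist_force: [0.9, -4.3, 7.6]
grip_width: 0.0124
finger_force: 62.0
```

```bash
python3 -c "from h import *;rep()"
```

```text
t 5.55 p [ 0.5712 -0.1118  0.1282] yaw 204.75 F [ 0.9 -4.3  7.6] M [-0.818 -0.132  0.053] w 0.0124 62.041951417922974 q7 2.241 -0.026
```

{"api": "apply_moves", "payload": {"commands": [[0,0,0,0,0,0.01,0.1],[0,0,0,0,0,0.01,0.1]]}}

```text
t: 5.75
tool_pos: [0.5712, -0.1118, 0.1282]
tcp_rot: [0.001, -0.205, 0.979, -0.0]
wrist_force: [2.4, -3.8, 5.2]
grip_width: 0.0126
finger_force: 61.8
```

```bash
python3 -c "from h import *;rep()"
```

```text
t 5.75 p [ 0.5712 -0.1118  0.1282] yaw 203.62 F [ 2.4 -3.8  5.2] M [-0.678 -0.44   0.062] w 0.0126 61.75388753414154 q7 2.222 0.145
```

{"api": "apply_moves", "payload": {"commands": [[0,0,0,0,0,0.03,0.1],[0,0,0,0,0,0.03,0.1],[0,0,0,0,0,0.03,0.1]]}}

```text
t: 6.05
tool_pos: [0.5712, -0.1116, 0.1282]
tcp_rot: [0.001, -0.16, 0.987, -0.0]
wrist_force: [2.6, -2.7, 4.4]
grip_width: 0.0128
finger_force: 61.7
```

```bash
python3 -c "from h import *;rep()"
```

```text
t 6.05 p [ 0.5712 -0.1116  0.1282] yaw 198.42 F [ 2.6 -2.7  4.4] M [-0.511 -0.467 -0.035] w 0.0128 61.71428203582764 q7 2.135 0.597
```

{"api": "apply_moves", "payload": {"commands": [[0,0,0,0,0,0.03,0.1],[0,0,0,0,0,0.03,0.1],[0,0,0,0,0,0.03,0.1]]}}

```text
t: 6.35
tool_pos: [0.5711, -0.1114, 0.1282]
tcp_rot: [0.001, -0.116, 0.993, -0.0]
wrist_force: [1.9, -3.2, 5.0]
grip_width: 0.0127
finger_force: 61.8
```

```bash
python3 -c "from h import *;rep()"
```

```text
t 6.35 p [ 0.5711 -0.1114  0.1282] yaw 193.27 F [ 1.9 -3.2  5. ] M [-0.392 -0.424 -0.033] w 0.0127 61.78549289703369 q7 2.049 0.649
```

{"api": "apply_moves", "payload": {"commands": [[0,0,0,0,0,0.03,0.1],[0,0,0,0,0,0.03,0.1],[0,0,0,0,0,0.03,0.1],[0,0,0,0,0,0.03,0.1]]}}

```text
t: 6.75
tool_pos: [0.5711, -0.1112, 0.1281]
tcp_rot: [0.001, -0.056, 0.998, 0.0]
wrist_force: [0.6, -1.2, 7.3]
grip_width: 0.0126
finger_force: 62.0
```

```bash
python3 -c "from h import *;rep()"
```

```text
t 6.75 p [ 0.5711 -0.1112  0.1281] yaw 186.41 F [ 0.6 -1.2  7.3] M [-0.322 -0.138  0.101] w 0.0126 62.0479953289032 q7 1.935 0.502
```

{"api": "apply_moves", "payload": {"commands": [[0,0,0,0,0,0.01,0.1],[0,0,0,0,0,0.01,0.1],[0,0,0,0,0,0.01,0.1],[0,0,0,0,0,0.01,0.1]]}}

```text
t: 7.15
tool_pos: [0.5711, -0.1111, 0.1282]
tcp_rot: [0.001, -0.037, 0.999, 0.0]
wrist_force: [0.7, -0.8, 6.7]
grip_width: 0.013
finger_force: 62.0
```

```bash
python3 -c "from h import *;rep()"
```

```text
t 7.15 p [ 0.5711 -0.1111  0.1282] yaw 184.19 F [ 0.7 -0.8  6.7] M [-0.16  -0.045  0.036] w 0.013 62.01388120651245 q7 1.898 0.076
```

{"api": "apply_moves", "payload": {"commands": [[0,0,0,0,0,0.01,0.1],[0,0,0,0,0,0.01,0.1],[0,0,0,0,0,0.01,0.1]]}}

```text
t: 7.45
tool_pos: [0.5711, -0.111, 0.1282]
tcp_rot: [0.001, -0.022, 1.0, 0.0]
wrist_force: [0.7, -1.8, 7.6]
grip_width: 0.0124
finger_force: 62.2
```

```bash
python3 -c "from h import *;rep()"
```

```text
t 7.45 p [ 0.5711 -0.111   0.1282] yaw 182.46 F [ 0.7 -1.8  7.6] M [-0.252 -0.067  0.238] w 0.0124 62.18199133872986 q7 1.869 0.007
```

{"api": "apply_moves", "payload": {"commands": [[0,0,0,0,0,0,0.1]]}}

```text
t: 7.55
tool_pos: [0.5711, -0.1111, 0.1281]
tcp_rot: [0.001, -0.022, 1.0, 0.0]
wrist_force: [-1.1, -1.3, 8.0]
grip_width: 0.0124
finger_force: 62.2
```

```bash
python3 -c "from h import *;rep()"
```

```text
t 7.55 p [ 0.5711 -0.1111  0.1281] yaw 182.47 F [-1.1 -1.3  8. ] M [-0.216  0.067  0.202] w 0.0124 62.15669631958008 q7 1.869 -0.313
```

{"api": "apply_moves", "payload": {"commands": [[0,0,0,0,0,0,0.1]]}}

```text
t: 7.65
tool_pos: [0.5711, -0.1111, 0.1282]
tcp_rot: [0.001, -0.022, 1.0, 0.0]
wrist_force: [-0.0, -2.4, 7.6]
grip_width: 0.0126
finger_force: 62.2
```

```bash
python3 -c "from h import *;rep()"
```

```text
t 7.65 p [ 0.5711 -0.1111  0.1282] yaw 182.49 F [-0.  -2.4  7.6] M [-0.249  0.001  0.178] w 0.0126 62.15620994567871 q7 1.87 -0.169
```

{"api": "apply_moves", "payload": {"commands": [[0,0,0,0,0,0.005,0.1],[0,0,0,0,0,0,0.1]]}}

```text
t: 7.85
tool_pos: [0.5711, -0.111, 0.1282]
tcp_rot: [0.001, -0.019, 1.0, 0.0]
wrist_force: [0.7, -1.7, 7.3]
grip_width: 0.0125
finger_force: 62.2
```

```bash
python3 -c "from h import *;rep()"
```

```text
t 7.85 p [ 0.5711 -0.111   0.1282] yaw 182.2 F [ 0.7 -1.7  7.3] M [-0.233 -0.019  0.248] w 0.0125 62.19781279563904 q7 1.865 -0.273
```

{"api": "apply_moves", "payload": {"commands": [[0,0,0,0,0,0.005,0.1],[0,0,0,0,0,0,0.1]]}}

```text
t: 8.05
tool_pos: [0.5711, -0.111, 0.1282]
tcp_rot: [0.001, -0.017, 1.0, 0.0]
wrist_force: [-1.2, -1.5, 9.9]
grip_width: 0.0131
finger_force: 62.4
```

```bash
python3 -c "from h import *;rep()"
```

```text
t 8.05 p [ 0.5711 -0.111   0.1282] yaw 181.9 F [-1.2 -1.5  9.9] M [-0.203  0.242  0.082] w 0.0131 62.40488648414612 q7 1.86 -0.136
```

{"api": "apply_moves", "payload": {"commands": [[0,0,0,0,0,0,0.1]]}}

```text
t: 8.15
tool_pos: [0.5711, -0.111, 0.1281]
tcp_rot: [0.001, -0.017, 1.0, 0.0]
wrist_force: [1.3, -2.3, 6.5]
grip_width: 0.0128
finger_force: 61.8
```

```bash
python3 -c "from h import *;rep()"
```

```text
t 8.15 p [ 0.5711 -0.111   0.1281] yaw 181.91 F [ 1.3 -2.3  6.5] M [-0.267 -0.298  0.09 ] w 0.0128 61.80444002151489 q7 1.86 -0.081
```

Run:
```python
from h import *
import pickle
w=imaging.get_image("wrist");pickle.dump(w,open("w3.pkl","wb"));rep()
p=proj(w,[[.5705,-.111,.122],[.531,-.2,.13]]);print(p)
x,y=p[0].astype(int)
cv2.imwrite("pics/w3.png",cv2.resize(w["img"][y-110:y+110,x-130:x+130],None,fx=3,fy=2.7)[:,:,::-1])
```

```text
t 8.2 p [ 0.5711 -0.111   0.1282] yaw 181.91 F [-1.2 -1.4  9.1] M [-0.227  0.18   0.093] w 0.013 62.24565267562866 q7 1.86 -0.072
[[277.24276978 258.75994332]
 [ 82.46716185 180.17998553]]
```

View pics/w3.png

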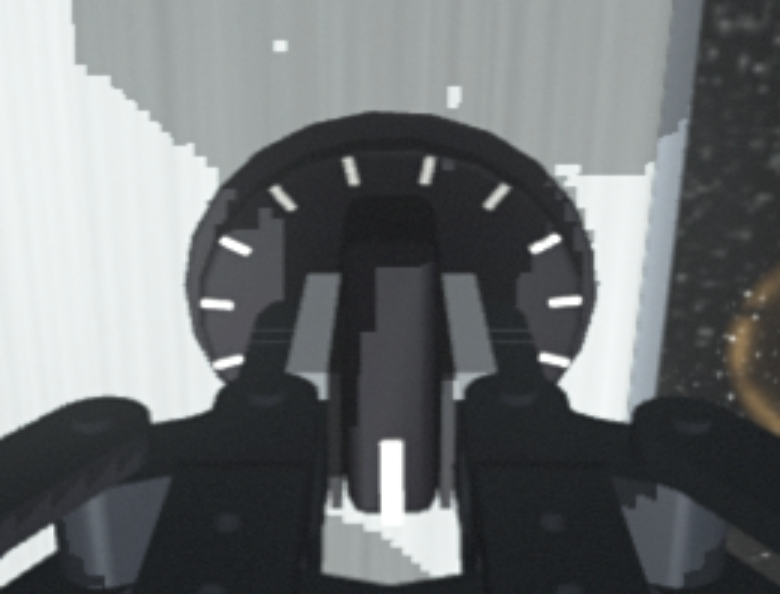

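The wing sits square between the pads with the line straight down at (390,480) in the crop, so the dial follows the tool without slipping. Continuing in fine steps.

{"api": "apply_moves", "payload": {"commands": [[0,0,0,0,0,0.01,0.1],[0,0,0,0,0,0,0.1]]}}

```text
t: 8.4
tool_pos: [0.5711, -0.111, 0.1282]
tcp_rot: [0.001, -0.012, 1.0, 0.0]
wrist_force: [1.0, -0.6, 7.0]
grip_width: 0.0128
finger_force: 62.0
```

```bash
python3 -c "from h import *;rep()"
```

```text
t 8.4 p [ 0.5711 -0.111   0.1282] yaw 181.32 F [ 1.  -0.6  7. ] M [-0.275 -0.066  0.031] w 0.0128 62.01601266860962 q7 1.85 -0.211
```

{"api": "apply_moves", "payload": {"commands": [[0,0,0,0,0,0.01,0.1],[0,0,0,0,0,0,0.1]]}}

```text
t: 8.6
tool_pos: [0.5711, -0.111, 0.1281]
tcp_rot: [0.001, -0.006, 1.0, 0.0]
wrist_force: [1.1, -1.7, 5.9]
grip_width: 0.0127
finger_force: 61.9
```

```bash
python3 -c "from h import *;rep()"
```

```text
t 8.6 p [ 0.5711 -0.111   0.1281] yaw 180.74 F [ 1.1 -1.7  5.9] M [-0.252 -0.232  0.04 ] w 0.0127 61.851375102996826 q7 1.841 -0.225
```

{"api": "apply_moves", "payload": {"commands": [[0,0,0,0,0,0.01,0.1],[0,0,0,0,0,0.01,0.1],[0,0,0,0,0,0,0.1]]}}

```text
t: 8.9
tool_pos: [0.5711, -0.1109, 0.1282]
tcp_rot: [0.001, 0.003, 1.0, 0.0]
wrist_force: [-0.0, -1.4, 7.3]
grip_width: 0.0126
finger_force: 62.0
```

```bash
python3 -c "from h import *;rep()"
```

```text
t 8.9 p [ 0.5711 -0.1109  0.1282] yaw 179.61 F [-0.  -1.4  7.3] M [-0.291  0.05   0.166] w 0.0126 62.04849600791931 q7 1.822 -0.29
```

{"api": "apply_moves", "payload": {"commands": [[0,0,0,0,0,0.01,0.1],[0,0,0,0,0,0.01,0.1],[0,0,0,0,0,0,0.1]]}}

```text
t: 9.2
tool_pos: [0.5711, -0.1109, 0.1282]
tcp_rot: [0.001, 0.013, 1.0, 0.0]
wrist_force: [-3.8, -0.4, 9.2]
grip_width: 0.0127
finger_force: 62.6
```

```bash
python3 -c "from h import *;rep()"
```

```text
t 9.2 p [ 0.5711 -0.1109  0.1282] yaw 178.48 F [-3.8 -0.4  9.2] M [-0.277  0.738  0.297] w 0.0127 62.58179426193237 q7 1.803 -0.403
```

{"api": "apply_moves", "payload": {"commands": [[0,0,0,0,0,0,0.1]]}}

```text
t: 9.3
tool_pos: [0.5711, -0.1108, 0.1282]
tcp_rot: [0.001, 0.013, 1.0, 0.0]
wrist_force: [-1.8, -1.2, 8.1]
grip_width: 0.0129
finger_force: 62.3
```

```bash
python3 -c "from h import *;rep()"
```

```text
t 9.3 p [ 0.5711 -0.1108  0.1282] yaw 178.5 F [-1.8 -1.2  8.1] M [-0.348  0.556  0.275] w 0.0129 62.31070160865784 q7 1.803 -0.255
```

{"api": "apply_moves", "payload": {"commands": [[0,0,0,0,0,0.005,0.1],[0,0,0,0,0,0,0.1]]}}

```text
t: 9.5
tool_pos: [0.5711, -0.1108, 0.1282]
tcp_rot: [0.001, 0.016, 1.0, 0.0]
wrist_force: [0.4, -0.2, 7.0]
grip_width: 0.0126
finger_force: 62.3
```

```bash
python3 -c "from h import *;rep()"
```

```text
t 9.5 p [ 0.5711 -0.1108  0.1282] yaw 178.21 F [ 0.4 -0.2  7. ] M [-0.333 -0.004  0.245] w 0.0126 62.29696869850159 q7 1.798 -0.33
```

{"api": "apply_moves", "payload": {"commands": [[0,0,0,0,0,0.005,0.1],[0,0,0,0,0,0,0.1]]}}

```text
t: 9.7
tool_pos: [0.5711, -0.1108, 0.1282]
tcp_rot: [0.001, 0.018, 1.0, 0.0]
wrist_force: [1.9, -0.5, 8.9]
grip_width: 0.0124
finger_force: 62.4
```

```bash
python3 -c "from h import *;rep()"
```

```text
t 9.7 p [ 0.5711 -0.1108  0.1282] yaw 177.93 F [ 1.9 -0.5  8.9] M [-0.507 -0.476  0.221] w 0.0124 62.42182731628418 q7 1.794 -0.422
```

{"api": "apply_moves", "payload": {"commands": [[0,0,0,0,0,0.005,0.1],[0,0,0,0,0,0,0.1]]}}

```text
t: 9.9
tool_pos: [0.5711, -0.1108, 0.1282]
tcp_rot: [0.001, 0.021, 1.0, 0.0]
wrist_force: [-3.3, -1.0, 10.4]
grip_width: 0.0127
finger_force: 62.7
```

```bash
python3 -c "from h import *;rep()"
```

```text
t 9.9 p [ 0.5711 -0.1108  0.1282] yaw 177.65 F [-3.3 -1.  10.4] M [-0.365  0.743  0.293] w 0.0127 62.7078115940094 q7 1.789 -0.362
```

```bash
cat >> h.py <<'E'
def lineang(w):
    # white line on the wing, world yaw from its slope and from dial axis
    T=w["camera_from_world"];g=w["img"].astype(int)
    s=status.get_state();q=s["tcp_rot"];yaw=2*np.arctan2(q[2],q[1])-np.pi
    p=proj(w,[[.5705+.021*np.cos(yaw),-.111+.021*np.sin(yaw),.148]])[0].astype(int)
    m=np.zeros(g.shape[:2],np.uint8);sl=np.s_[p[1]-16:p[1]+17,p[0]-8:p[0]+9]
    m[sl]=(g.min(2)>200)[sl]
    n,l,st,c=cv2.connectedComponentsWithStats(m);i=1+st[1:,4].argmax()
    wt=np.clip(g.min(2)-90,0,160)*cv2.dilate((l==i).astype(np.uint8),np.ones((1,5)))
    rows=[y for y in range(st[i][1]+1,st[i][1]+st[i][3]-1)]
    P=np.array([plane(w,(wt[y]*np.arange(560)).sum()/wt[y].sum(),y,.148)[:2] for y in rows])
    d=P[-1]-P[0];f=np.polyfit(np.arange(len(P)),P,1)[0];mc=P.mean(0)-[.5705,-.111]
    print("px",p,st[i],"line yaw slope",np.degrees(np.arctan2(f[1],f[0])).round(2),"from axis",np.degrees(np.arctan2(mc[1],mc[0])).round(2),"r",np.hypot(*mc).round(4),"tool-180",np.degrees(yaw).round(2))
E
python3 - <<'E'
from h import *
import pickle
w=imaging.get_image("wrist");pickle.dump(w,open("w4.pkl","wb"));rep();lineang(w)
lineang(pickle.load(open("w3.pkl","rb")))
E
```

```text
t 9.95 p [ 0.5711 -0.1108  0.1282] yaw 177.65 F [ 3.9 -0.8  6.3] M [-0.475 -0.725  0.283] w 0.0124 62.18693017959595 q7 1.789 -0.29
px [276 326] [268 311  17  32 258] line yaw slope -2.21 from axis -1.95 r 0.0211 tool-180 -2.35
px [273 326] [265 311  17  32 265] line yaw slope -3.0 from axis 0.8 r 0.0211 tool-180 -2.35
```

```bash
cat >> h.py <<'E'
def lineang(w,yaw=None):
    g=w["img"].astype(int).min(2)
    if yaw is None:
        q=status.get_state()["tcp_rot"];yaw=np.degrees(2*np.arctan2(q[2],q[1]))
    a=np.radians(yaw-180);A=np.array([.5705,-.111]);d=np.array([np.cos(a),np.sin(a)])
    p=proj(w,[[*(A+r*d),.148] for r in(.016,.023)])
    P=[]
    for y in range(int(p[0,1])+1,int(p[1,1])):
        x0=int(p[:,0].mean());xs=np.arange(x0-9,x0+10);wt=np.clip(g[y,xs]-110,0,145)
        if wt.sum()>100: P.append(plane(w,(wt*xs).sum()/wt.sum(),y,.148)[:2])
    P=np.array(P);f=np.polyfit(np.arange(len(P)),P,1)[0];mc=P.mean(0)-A
    print(len(P),"slope",np.degrees(np.arctan2(f[1],f[0])).round(2),"from axis",np.degrees(np.arctan2(mc[1],mc[0])).round(2),"r",np.hypot(*mc).round(4),"tool",round(yaw-180,2))
E
python3 - <<'E'
from h import *
import pickle
lineang(pickle.load(open("w4.pkl","rb")))
lineang(pickle.load(open("w3.pkl","rb")),181.91)
lineang(pickle.load(open("w2.pkl","rb")),210.1)
E
```

```text
13 slope -1.84 from axis -1.92 r 0.0192 tool -2.35
13 slope 1.95 from axis 1.49 r 0.0192 tool 1.91
8 slope 32.39 from axis 27.24 r 0.0193 tool 30.1
```

{"api": "apply_moves", "payload": {"commands": [[0,0,0,0,0,0.01,0.1],[0,0,0,0,0,0,0.1]]}}

```text
t: 10.15
tool_pos: [0.571, -0.1107, 0.1281]
tcp_rot: [0.0, 0.026, 1.0, 0.0]
wrist_force: [0.1, -0.9, 6.7]
grip_width: 0.0127
finger_force: 62.5
```

```bash
python3 -c "
from h import *
lineang(imaging.get_image('wrist'));rep()"
```

```text
12 slope -2.18 from axis -2.34 r 0.0194 tool -2.91
t 10.2 p [ 0.5711 -0.1107  0.1281] yaw 177.09 F [-1.9 -0.2 10.5] M [-0.346  0.387  0.316] w 0.0124 62.863054275512695 q7 1.779 -0.405
```

{"api": "apply_moves", "payload": {"commands": [[0,0,0,0,0,0.005,0.1],[0,0,0,0,0,0,0.1]]}}

```text
t: 10.4
tool_pos: [0.571, -0.1107, 0.1282]
tcp_rot: [0.0, 0.028, 1.0, 0.0]
wrist_force: [-0.2, 0.1, 7.4]
grip_width: 0.0124
finger_force: 62.6
```

```bash
python3 -c "
from h import *
lineang(imaging.get_image('wrist'));rep()"
```

```text
12 slope -2.45 from axis -2.54 r 0.0194 tool -3.19
t 10.45 p [ 0.571  -0.1107  0.1281] yaw 176.81 F [-1.6  0.4  9.6] M [-0.389  0.396  0.328] w 0.0124 62.85046935081482 q7 1.775 -0.393
```

{"api": "apply_moves", "payload": {"commands": [[0,0,0,0,0,0.01,0.1],[0,0,0,0,0,0,0.1]]}}

```text
t: 10.65
tool_pos: [0.5711, -0.1106, 0.1282]
tcp_rot: [0.001, 0.033, 0.999, 0.0]
wrist_force: [0.5, -0.8, 10.5]
grip_width: 0.0123
finger_force: 63.1
```

```bash
python3 -c "
from h import *
lineang(imaging.get_image('wrist'));rep()"
```

```text
13 slope -2.57 from axis -3.03 r 0.0192 tool -3.75
t 10.7 p [ 0.571  -0.1106  0.1282] yaw 176.25 F [-3.7  0.1 11.2] M [-0.297  0.697  0.419] w 0.0127 63.30742120742798 q7 1.765 -0.48
```

{"api": "apply_moves", "payload": {"commands": [[0,0,0,0,0,0.005,0.1],[0,0,0,0,0,0,0.1]]}}

```text
t: 10.9
tool_pos: [0.5711, -0.1106, 0.1282]
tcp_rot: [0.001, 0.035, 0.999, 0.0]
wrist_force: [-1.3, 0.8, 5.9]
grip_width: 0.0129
finger_force: 62.8
```

```bash
python3 -c "
from h import *
lineang(imaging.get_image('wrist'));rep()"
```

```text
13 slope -3.11 from axis -3.16 r 0.0193 tool -4.04
t 10.95 p [ 0.5712 -0.1107  0.1282] yaw 175.96 F [-3.6 -0.3  8.9] M [-0.309  0.838  0.518] w 0.0124 63.34616661071777 q7 1.761 -0.455
```

{"api": "apply_moves", "payload": {"commands": [[0,0,0,0,0,-0.01,0.1],[0,0,0,0,0,0,0.5],[0,0,0,0,0,0,0.5],[0,0,0,0,0,0,0.5],[0,0,0,0,0,0,0.5]]}}

```text
t: 11.45
tool_pos: [0.5703, -0.111, 0.127]
tcp_rot: [-0.0, 0.031, 1.0, 0.0]
wrist_force: [0.2, -0.3, -0.5]
grip_width: 0.0425
finger_force: 0.0
```

```bash
python3 -c "
from h import *
import pickle
w=imaging.get_image('wrist');pickle.dump(w,open('w5.pkl','wb'))
for y in (None,180,184): lineang(w,y)
rep()
cv2.imwrite('pics/w5.png',cv2.resize(w['img'][130:390,140:410],None,fx=2.8,fy=2.2)[:,:,::-1])"
```

```text
13 slope -17.69 from axis 1.1 r 0.0192 tool -3.55
13 slope 1.43 from axis 4.77 r 0.0194 tool 0
12 slope 7.28 from axis 5.2 r 0.0191 tool 4
t 11.5 p [ 0.5704 -0.111   0.1271] yaw 176.45 F [ 0.3 -0.2  0.9] M [-0.015 -0.015  0.012] w 0.0428 0.0 q7 1.77 -0.004
```

View pics/w5.png

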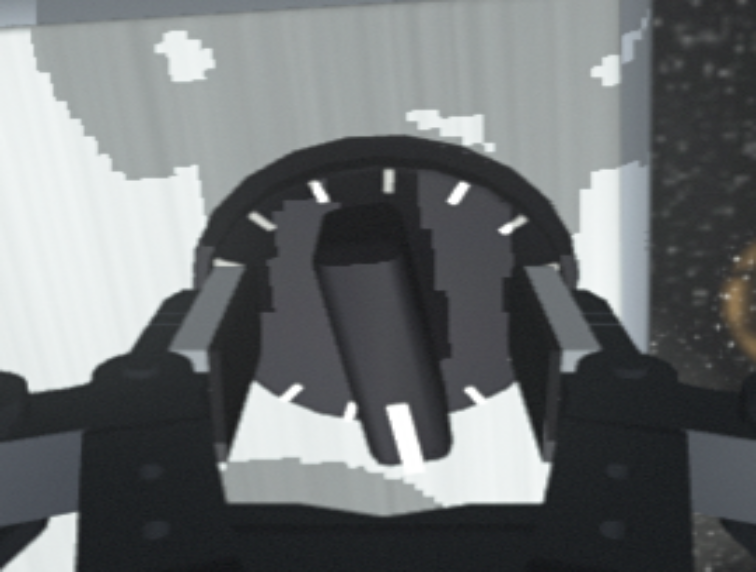

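The dial, let go, settled at about +6° (wing tilted in the crop from (360,230) to (405,440)), one click from the start. To tell stop from detent, I'll regrip square to it and compare the anticlockwise torque at the same offsets.

{"api": "apply_moves", "payload": {"commands": [[0,0,-0.1,0,0,-0.08,0.5],[0,0,0,0,0,-0.086,0.5],[0,0,0,0,0,0,0.1],[0,0,0,0,0,0,0.1],[0,0,0,0,0,0,0.1],[0,0,0,0,0,0,0.1],[0,0,0,0,0,0,0.1]]}}

```text
t: 12.2
tool_pos: [0.5705, -0.1113, 0.1285]
tcp_rot: [-0.0, -0.052, 0.999, -0.0]
wrist_force: [-2.3, -1.7, 3.9]
grip_width: 0.0129
finger_force: 59.8
```

```bash
python3 -c "
from h import *
lineang(imaging.get_image('wrist'));rep()"
```

```text
12 slope 6.6 from axis 5.07 r 0.0191 tool 5.93
t 12.25 p [ 0.5705 -0.1113  0.1284] yaw 185.93 F [-0.6 -1.3  2.6] M [-0.113  0.185  0.095] w 0.0129 59.42574977874756 q7 1.927 -0.113
```

{"api": "apply_moves", "payload": {"commands": [[0,0,0,0,0,-0.02,0.1],[0,0,0,0,0,-0.02,0.1],[0,0,0,0,0,-0.02,0.1],[0,0,0,0,0,-0.02,0.1],[0,0,0,0,0,0,0.1],[0,0,0,0,0,0,0.1]]}}

```text
t: 12.85
tool_pos: [0.5706, -0.1115, 0.1284]
tcp_rot: [0.0, -0.092, 0.996, -0.0]
wrist_force: [-0.9, -1.4, 4.4]
grip_width: 0.0127
finger_force: 59.6
```

```bash
python3 -c "
from h import *
lineang(imaging.get_image('wrist'));rep()"
```

```text
12 slope 10.5 from axis 8.8 r 0.0191 tool 10.52
t 12.9 p [ 0.5705 -0.1115  0.1284] yaw 190.52 F [-4.2 -2.9  6.2] M [-0.627  0.782 -0.168] w 0.013 60.03708064556122 q7 2.003 0.12
```

{"api": "apply_moves", "payload": {"commands": [[0,0,0,0,0,-0.02,0.1],[0,0,0,0,0,-0.02,0.1],[0,0,0,0,0,-0.02,0.1],[0,0,0,0,0,0,0.1],[0,0,0,0,0,0,0.1]]}}

```text
t: 13.4
tool_pos: [0.5706, -0.1116, 0.1284]
tcp_rot: [0.0, -0.122, 0.993, -0.0]
wrist_force: [-0.8, -3.8, 2.4]
grip_width: 0.0124
finger_force: 59.5
```

```bash
python3 -c "
from h import *
lineang(imaging.get_image('wrist'));rep()"
```

```text
12 slope 13.91 from axis 11.85 r 0.019 tool 13.97
t 13.45 p [ 0.5706 -0.1116  0.1284] yaw 193.97 F [-3.4 -4.4  7.2] M [-0.957  0.704 -0.071] w 0.0125 59.976884722709656 q7 2.06 0.075
```

{"api": "apply_moves", "payload": {"commands": [[0,0,0,0,0,-0.02,0.1],[0,0,0,0,0,0,0.1],[0,0,0,0,0,0,0.1]]}}

```text
t: 13.75
tool_pos: [0.5706, -0.1117, 0.1284]
tcp_rot: [0.0, -0.131, 0.991, -0.0]
wrist_force: [-3.1, -4.9, 7.0]
grip_width: 0.0125
finger_force: 60.0
```

```bash
python3 -c "
from h import *
lineang(imaging.get_image('wrist'));rep()"
```

```text
13 slope 15.1 from axis 12.9 r 0.0193 tool 15.11
t 13.8 p [ 0.5706 -0.1116  0.1284] yaw 195.11 F [-2.6 -5.   4.6] M [-1.011  0.428 -0.094] w 0.0128 59.791619181632996 q7 2.079 0.067
```

{"api": "apply_moves", "payload": {"commands": [[0,0,0,0,0,-0.015,0.1],[0,0,0,0,0,0,0.1],[0,0,0,0,0,0,0.1]]}}

```text
t: 14.1
tool_pos: [0.5706, -0.1117, 0.1284]
tcp_rot: [0.0, -0.139, 0.99, -0.0]
wrist_force: [-2.5, -5.0, 5.2]
grip_width: 0.0126
finger_force: 59.8
```

```bash
python3 -c "
from h import *
lineang(imaging.get_image('wrist'));rep()"
```

```text
13 slope 15.94 from axis 13.66 r 0.0193 tool 15.96
t 14.15 p [ 0.5706 -0.1117  0.1284] yaw 195.96 F [ 0.1 -4.1  3.8] M [-1.046  0.196 -0.028] w 0.0129 59.49617028236389 q7 2.094 0.05
```

{"api": "apply_moves", "payload": {"commands": [[0,0,0,0,0,-0.03,0.1],[0,0,0,0,0,0,0.1],[0,0,0,0,0,0,0.1]]}}

```text
t: 14.45
tool_pos: [0.5706, -0.1118, 0.1284]
tcp_rot: [0.0, -0.154, 0.988, -0.0]
wrist_force: [0.3, -5.4, 3.9]
grip_width: 0.0127
finger_force: 59.5
```

```bash
python3 -c "
from h import *
lineang(imaging.get_image('wrist'));rep()"
```

```text
13 slope 17.69 from axis 15.15 r 0.0193 tool 17.69
t 14.5 p [ 0.5706 -0.1118  0.1284] yaw 197.69 F [-2.2 -5.3  6.5] M [-1.248  0.691  0.007] w 0.0127 60.04797041416168 q7 2.122 0.036
```

Anticlockwise, the torque fades to zero by half-way. Clockwise it kept rising to about 0.5 Nm, so that was the stop and the first notch is at +6°. The target is +78°, which needs a half-turn regrip because of the last joint's range. I'm turning to the next notch at 30°, letting go, lifting and turning the wrist.

{"api": "apply_moves", "payload": {"commands": [[0,0,0,0,0,-0.03,0.1],[0,0,0,0,0,-0.04,0.1],[0,0,0,0,0,-0.04,0.1],[0,0,0,0,0,-0.04,0.1],[0,0,0,0,0,-0.04,0.1],[0,0,0,0,0,-0.025,0.1],[0,0,0,0,0,0,0.6],[0,0,0,0,0,0,0.6],[0,0,0,0,0,0,0.6],[0,0,0,0,0,0,0.6],[0,0,-2,0,0,0,0.6],[0,0,-4.5,0,0,0,0.6]]}}

```text
t: 15.7
tool_pos: [0.5683, -0.1103, 0.1906]
tcp_rot: [-0.003, -0.259, 0.966, 0.001]
wrist_force: [1.1, 0.9, 0.7]
grip_width: 0.0511
finger_force: 0.0
```

{"api": "apply_moves", "payload": {"commands": [[0,0,0,0,0,0.149,0.6],[0,0,0,0,0,0.149,0.6],[0,0,0,0,0,0.149,0.6],[0,0,0,0,0,0.149,0.6],[0,0,0,0,0,0.149,0.6],[0,0,0,0,0,0.149,0.6],[0,0,0,0,0,0.149,0.6],[0,0,0,0,0,0.149,0.6],[0,0,0,0,0,0.149,0.6],[0,0,0,0,0,0.149,0.6],[0,0,0,0,0,0.149,0.6],[0,0,0,0,0,0.149,0.6]]}}

```text
t: 16.9
tool_pos: [0.5706, -0.1108, 0.1933]
tcp_rot: [-0.0, 0.593, 0.805, 0.0]
wrist_force: [-0.6, -0.1, -0.5]
grip_width: 0.0513
finger_force: 0.0
```

{"api": "apply_moves", "payload": {"commands": [[0,0,0,0,0,0.149,0.6],[0,0,0,0,0,0.149,0.6],[0,0,0,0,0,0.149,0.6],[0,0,0,0,0,0.149,0.6],[0,0,0,0,0,0.149,0.6],[0,0,0,0,0,0.149,0.6],[0,0,0,0,0,0.149,0.6],[0,0,0,0,0,0.149,0.6],[0,0,0,0,0,0.149,0.6],[0,0,0,0,0,0,0.6],[0,0,0,0,0,0,0.6]]}}

```text
t: 18.0
tool_pos: [0.5706, -0.1108, 0.1932]
tcp_rot: [-0.0, 0.964, 0.267, -0.0]
wrist_force: [-0.0, 0.4, -0.3]
grip_width: 0.0513
finger_force: 0.0
```

```bash
python3 -c "
from h import *
w=imaging.get_image('wrist');rep()
print(proj(w,[[.5705,-.111,.122],[.5705+.025*np.cos(.5236),-.111+.0125,.148]]))
cv2.imwrite('pics/w6.png',w['img'][:,:,::-1])"
```

```text
t 18.05 p [ 0.5706 -0.1109  0.1933] yaw 31.01 F [ 1.1 -0.3  0.5] M [-0.033 -0.007 -0.022] w 0.0514 0.0 q7 -0.691 -0.098
[[277.18527036 219.13503767]
 [277.89351144 193.51228593]]
```

View pics/w6.png

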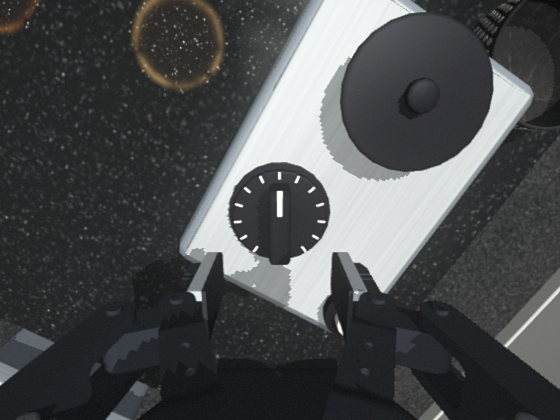

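The wing is vertical in the image with its line at (280,204), so the dial is at 30°, one click back. Descending to grip and turn 48° anticlockwise.

{"api": "apply_moves", "payload": {"commands": [[0,0,2,0,0,0.0175,0.6],[0,0,2,0,0,0,0.6],[0,0,1.5,0,0,0,0.6],[0,0,0.7,0,0,0,0.6],[0,0,0.3,0,0,0,0.6],[0,0,0,0,0,0,0.1],[0,0,0,0,0,0,0.1],[0,0,0,0,0,0,0.1],[0,0,0,0,0,0,0.1],[0,0,0,0,0,0,0.1]]}}

```text
t: 19.05
tool_pos: [0.5714, -0.112, 0.1293]
tcp_rot: [0.001, 0.967, 0.257, 0.001]
wrist_force: [1.0, -4.8, 5.8]
grip_width: 0.0122
finger_force: 61.4
```

{"api": "apply_moves", "payload": {"commands": [[0,0,0,0,0,-0.07,0.1],[0,0,0,0,0,-0.07,0.1],[0,0,0,0,0,-0.07,0.1],[0,0,0,0,0,-0.07,0.1],[0,0,0,0,0,-0.07,0.1],[0,0,0,0,0,-0.07,0.1]]}}

```text
t: 19.65
tool_pos: [0.5719, -0.1126, 0.1293]
tcp_rot: [0.002, 0.891, 0.453, 0.001]
wrist_force: [5.5, -5.9, -0.1]
grip_width: 0.0126
finger_force: 60.7
```

{"api": "apply_moves", "payload": {"commands": [[0,0,0,0,0,-0.07,0.1],[0,0,0,0,0,-0.07,0.1],[0,0,0,0,0,-0.07,0.1],[0,0,0,0,0,-0.07,0.1],[0,0,0,0,0,-0.07,0.1],[0,0,0,0,0,-0.068,0.1],[0,0,0,0,0,0,0.1]]}}

```text
t: 20.35
tool_pos: [0.5726, -0.1129, 0.1294]
tcp_rot: [0.003, 0.778, 0.628, 0.001]
wrist_force: [10.2, -6.1, -3.4]
grip_width: 0.0126
finger_force: 60.1
```

```bash
python3 -c "
from h import *
rep()"
```

```text
t 20.35 p [ 0.5726 -0.1129  0.1294] yaw 77.85 F [10.2 -6.1 -3.4] M [-1.416 -1.976  0.103] w 0.0126 60.11220574378967 q7 0.109 0.946
```

Yaw 77.9°, as intended. Letting go, lifting, and checking.

{"api": "apply_moves", "payload": {"commands": [[0,0,0,0,0,0,0.6],[0,0,0,0,0,0,0.6],[0,0,0,0,0,0,0.6],[0,0,0,0,0,0,0.6],[0,0,-2,0,0,0,0.6],[0,0,-4.5,0,0,0,0.6],[0,0,0,0,0,0,0.6],[0,0,0,0,0,0,0.6]]}}

```text
t: 21.15
tool_pos: [0.5711, -0.111, 0.1942]
tcp_rot: [0.0, 0.778, 0.628, 0.001]
wrist_force: [-1.0, -0.1, -0.1]
grip_width: 0.0509
finger_force: 0.0
```

```bash
python3 -c "
from h import *
w=imaging.get_image('wrist');rep()
a=w['img'].copy();p=proj(w,[[.5705,-.111,.122],[.5705+.025*np.cos(1.361),-.111+.025*np.sin(1.361),.148],[.531,-.2,.13]]);print(p)
for q in p: cv2.drawMarker(a,tuple(int(round(x)) for x in q),(255,0,0),0,8)
cv2.imwrite('pics/w7.png',a[:,:,::-1])"
```

```text
t 21.2 p [ 0.5704 -0.1108  0.1931] yaw 77.79 F [-0.6 -0.4 -0.5] M [ 0.045 -0.014  0.029] w 0.0511 0.0 q7 0.067 -0.02
[[276.13714728 218.84284048]
 [275.87279499 193.1743778 ]
 [250.48665411 340.26829767]]
```

View pics/w7.png

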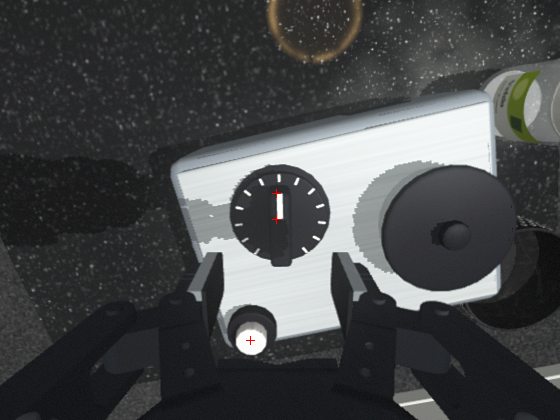

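The dial rests on the predicted 78° line at (276,193), and the button sits at the mark (250,340). Next I shut the fingers, move over the button and come down slowly.

{"api": "apply_moves", "payload": {"commands": [[-3.2,-0.66,0,0,0,0,0],[-3.2,-0.66,0,0,0,0,0],[-3.15,-0.65,0,0,0,0,0],[0,0,2,0,0,0,0],[0,0,2,0,0,0,0],[0,0,1,0,0,0,0],[0,0,0.5,0,0,0,0],[0,0,0,0,0,0,0],[0,0,0,0,0,0,0]]}}

```text
t: 22.1
tool_pos: [0.5314, -0.2003, 0.1388]
tcp_rot: [0.0, 0.778, 0.628, 0.0]
wrist_force: [-1.0, 0.2, -0.2]
grip_width: 0.0
finger_force: 0.0
```

{"api": "apply_moves", "payload": {"commands": [[0,0,0.1,0,0,0,0],[0,0,0.1,0,0,0,0],[0,0,0.1,0,0,0,0],[0,0,0.1,0,0,0,0],[0,0,0.1,0,0,0,0],[0,0,0,0,0,0,0]]}}

```text
t: 22.7
tool_pos: [0.531, -0.2003, 0.1332]
tcp_rot: [-0.0, 0.778, 0.628, -0.0]
wrist_force: [-0.6, -0.7, 0.7]
grip_width: 0.0002
finger_force: 0.0
```

{"api": "apply_moves", "payload": {"commands": [[0,0,0.1,0,0,0,0],[0,0,0.1,0,0,0,0],[0,0,0.1,0,0,0,0],[0,0,0.1,0,0,0,0],[0,0,0,0,0,0,0]]}}

```text
t: 23.2
tool_pos: [0.5311, -0.2004, 0.1294]
tcp_rot: [0.0, 0.778, 0.628, 0.0]
wrist_force: [-0.9, 0.4, 3.9]
grip_width: -0.0001
finger_force: 1.5
```

{"api": "apply_moves", "payload": {"commands": [[0,0,0.1,0,0,0,0],[0,0,0.1,0,0,0,0],[0,0,0,0,0,0,0]]}}

```text
t: 23.5
tool_pos: [0.5312, -0.2004, 0.1274]
tcp_rot: [0.0, 0.778, 0.628, 0.0]
wrist_force: [-1.3, 0.7, 4.6]
grip_width: -0.0004
finger_force: 2.1
```

{"api": "apply_moves", "payload": {"commands": [[0,0,0.05,0,0,0,0],[0,0,0.05,0,0,0,0],[0,0,0,0,0,0,0]]}}

```text
t: 23.8
tool_pos: [0.5311, -0.2004, 0.1264]
tcp_rot: [0.0, 0.778, 0.628, 0.0]
wrist_force: [-1.1, -0.3, 5.6]
grip_width: -0.0001
finger_force: 2.3
```

{"api": "apply_moves", "payload": {"commands": [[0,0,0.03,0,0,0,0],[0,0,0,0,0,0,0]]}}

```text
t: 24.0
tool_pos: [0.5312, -0.2004, 0.1262]
tcp_rot: [0.0, 0.778, 0.628, 0.0]
wrist_force: [-1.7, 0.8, 6.1]
grip_width: -0.0
finger_force: 2.8
```

{"api": "apply_moves", "payload": {"commands": [[0,0,0.03,0,0,0,0],[0,0,0,0,0,0,0]]}}

```text
t: 24.2
tool_pos: [0.5312, -0.2003, 0.1261]
tcp_rot: [0.0, 0.778, 0.628, 0.0]
wrist_force: [-2.1, 1.8, 7.3]
grip_width: 0.0
finger_force: 4.2
```

{"api": "apply_moves", "payload": {"commands": [[0,0,0.03,0,0,0,0],[0,0,0.02,0,0,0,0],[0,0,0,0,0,0,0]]}}

```text
t: 24.5
tool_pos: [0.5312, -0.2004, 0.1261]
tcp_rot: [0.0, 0.778, 0.628, 0.0]
wrist_force: [-4.6, 2.0, 12.9]
grip_width: -0.0003
finger_force: 6.5
```

{"api": "apply_moves", "payload": {"commands": [[0,0,-0.3,0,0,0,0],[0,0,-0.5,0,0,0,0],[0,0,-2,0,0,0,0],[0,0,-4,0,0,0,0],[0,0,-4,0,0,0,0],[0,0,0,0,0,0,0],[0,0,0,0,0,0,0]]}}

```text
t: 25.2
tool_pos: [0.5313, -0.2002, 0.2336]
tcp_rot: [0.0, 0.778, 0.628, 0.001]
wrist_force: [0.6, -0.7, -1.0]
grip_width: 0.0001
finger_force: 0.0
```

```bash
python3 -c "
from h import *
w=imaging.get_image('wrist');rep()
p=proj(w,[[.5705,-.111,.122],[.5705+.025*np.cos(1.361),-.111+.025*np.sin(1.361),.148],[.531,-.2,.131]]);print(p)
a=w['img'].copy()
for q in p: cv2.drawMarker(a,tuple(int(round(x)) for x in q),(255,0,0),0,8)
cv2.imwrite('pics/w8.png',a[:,:,::-1])"
```

```text
t 25.25 p [ 0.5307 -0.2     0.2325] yaw 77.78 F [-0.   0.4 -0.6] M [-0.035 -0.001  0.011] w -0.0002 0.0 q7 0.207 -0.019
[[303.16472515  79.32565933]
 [306.99883477  33.924217  ]
 [276.56705286 206.41469667]]
```

View pics/w8.png

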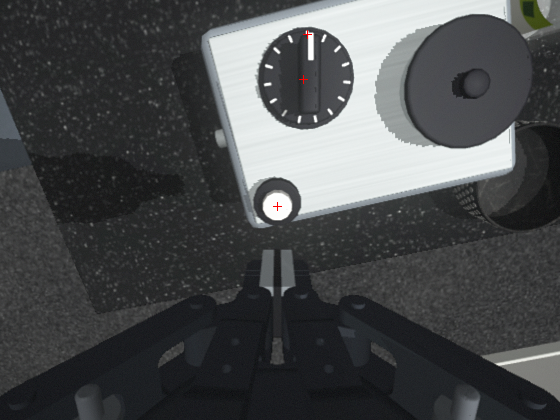

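The button is up at (277,206), the dial is in place with its line at (310,40), and the arm is clear. Handing in.

```bash
python3 -c "
from h import *
print(ticket.close_job())"
```

```text
the job is handed in; nothing more can be done
None
```

I turned the dial clockwise until I judged it was at its stop (inferred from rising torque, peak reading about 0.52 Nm against the 0.6 limit, about 4° further round than expected), backed it off three clicks to rest there, and pressed and released the start button (peak about 13 N); the job is handed in and no verdict came back.

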